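# Knock test of sample pots on a sprung striker bench tester

### The job

Give all the small sample pots a knock test together: push the tester's deck fully home to the striker, stand every small pot upright on the deck, and lift the hold-down bar over its keeper and drop it into the notch; then draw the striker back until its sear catches, let go of it, and press the trip button so that the striker flies and knocks the deck away, with the bar down and the pots on the deck throughout. Never let the striker fly while the bar is out of its notch. Afterwards lift the bar out of its notch, swing it well aside, and stand all the small pots upright in the white tray, leaving the striker uncocked and not shifting the brass weight and the white dish that stand among the pots.

Things in the scene. Friction and masses are not known exactly. Their poses are not given: they have to be found in the camera images.
- tester: knock tester, fixed: grey base plate 150 x 420 x 12 mm (own x -75 to 75, y -145 to 275). Origin: its underside, below the middle of the deck at home; x across, y along it from keeper end to striker end. 'Tester frame' below means this frame, mm. Guide block (x +-22, y 85 to 111, top z 52) carries the bar's vertical pivot at (0, 98); end block (x +-22, y 255 to 269, top z 52)
- deck (a joint): travel of the aluminium deck along the tester's -y, m: 0 = fully home, its strike plate at the striker's nose; 0.022 = farthest away. About 5 N of friction; stays where it is left; starts 10 to 18 mm away from home. A knock moves it 7 to 12 mm from home
- deck_mid (a point): middle of the deck's floor (axes as the tester's; at home at tester frame (0, 0, 22)). Floor 50 x 142 mm (y -72 to 70); rim 3 mm thick, 5 mm high on the long sides and the -y end; at the +y end a steel strike plate, top 24 mm above the floor. Room for three pots in a row along y, e.g. at y = -48, -4 and 40 mm
- deck_tab (a point): point in the deck's upright push tab, a steel plate 26 mm wide (x 28 to 54 in the deck's frame, centred here), 6 mm thick along y, from 22 mm below to 8 mm above this point, outside the deck's +x rim. Pushed on its -y side towards +y it brings the deck home
- striker (a joint): travel of the sprung striker along the tester's +y, m: -0.004 to 0 at rest forward; the sear catches when it is drawn past 0.050 and then holds it at 0.050; hard stop 0.062. The spring pulls forward with about 2 N at 0, 10 N at 0.050; the sear's ramp adds a few N. Let go short of the catch, it flies forward
- striker_handle (a point): point on the axis of the striker's upright handle, a round steel post 16 mm in diameter, from 46 to 100 mm above the bench, with a black cap (22 mm wide, 6 mm high) on top; the point is 85 mm above the bench. It stands on a block 32 x 30 mm, top 48 mm above the bench. At striker 0 it is at tester frame (0, 165)
- sear (a joint): travel of the sear with its trip button, in m, downwards: 0 up (holding), 0.012 fully pressed. Sprung: about 3 N at 7 mm, 4 N fully down; a cocked striker is let go at about 5 to 7 mm
- sear_top (a point): middle of the top of the black round trip button, 24 mm in diameter, 46 mm above the bench when up, pressed straight down; at tester frame (56, 165), beside the striker
- bar_swing (a joint): swing of the steel hold-down bar about the vertical pivot, rad: 0 = along the deck over the keeper's notch, grows as it swings out towards the tester's +x (anticlockwise from above), to 1.5. It stays where it is left
- bar_lift (a joint): height of the bar above its lowest position, m, 0 to 0.06; the bar falls by its own weight (220 g). Lifted, it stays level. At 0 the bar's underside is 62 mm and its top 74 mm above the bench, 3 mm above the pots' tops on the deck
- bar_knob (a point): middle of the upright black round knob at the bar's end, 16 mm in diameter, from 20 mm below this point (the bar's top) to 14 mm above it; 238 mm from the pivot axis; 94 mm above the bench when the bar is down. The bar is 14 mm wide. To pass the keeper it must be lifted more than 16 mm
- keeper_notch (a point): middle of the floor of the keeper's notch, 60 mm above the bench, at tester frame (0, -115): a notch 22 mm wide along x and 18 mm long, open above, between two cheeks 8 mm thick whose tops are 78 mm above the bench. The bar lies in it when down and at swing 0
- pot1_mid (a point): centre (half-way up) of a small sample pot: round, 36 mm in diameter, 37 mm high, white with an amber screw cap, about 60 g; its z axis is up. Two or three are present, standing on the bench at the start
- pot2_mid (a point): centre (half-way up) of a small sample pot: round, 36 mm in diameter, 37 mm high, white with an amber screw cap, about 60 g; its z axis is up. Two or three are present, standing on the bench at the start
- pot3_mid (a point): centre (half-way up) of a small sample pot: round, 36 mm in diameter, 37 mm high, white with an amber screw cap, about 60 g; its z axis is up. Two or three are present, standing on the bench at the start
- tray_in (a point): centre of the inner floor of the shallow white tray, fixed, 4 mm above the bench; inside 107 mm (its x) by 182 mm (its y), walls 4 mm thick, 20 mm high overall
- weight_foot (a point): bystander: centre of the underside of a brass calibration weight, 30 mm in diameter, 55 mm high, 300 g; leave it
- dish_foot (a point): bystander: centre of the underside of a low white dish, 56 mm wide, 18 mm high; leave it
Mind the look-alikes: they are no part of the job. Leave any purple look-alike of the part that bears tray_in alone. What is shaped like the part that bears pot2_mid but green is not meant.

How it is judged:
By the outcome, as a careful person would: the job done as asked, in the order asked, and still so for the second after the job is handed in, with the robot touching nothing.
Of pot1, pot2, pot3 only 2 to 3 are there at a start; the rules pass over those that are not, and their reading is None.
At some moment in a run one of pot1, pot2, pot3 may be knocked a few centimetres aside while the robot is not near it.
It also fails if it takes over 210 s, if anything falls off the work surface, if the arm or the gripper's body presses on something with over 40 N, if the wrist force passes 120 N, or if a joint passes its speed limit or range.

### The arm

A 7-joint arm with a two-finger parallel gripper is mounted at the origin on the work surface. World frame = base frame: x ahead of the robot, y to its left, z up, the work surface at z = 0. Lengths are in m, angles in rad, forces in N, time in s.
With the tool pointing down it reaches from about 0.425 to 0.975 m from the base axis. Payload 16.7 kg.
Tool frame: the origin (TCP) lies on the mounting face of the last link; the fingertips stand 173 mm ahead of it and the grasp point (between the pads) lies 155 mm ahead of it; z points along the fingers, y is the line along which they close (so a half turn about z gives the same grasp; the last joint's range is limited). The gripper opens to 85 mm and grips with 20 to 120 N. Pads are 22 mm wide; open, the fingers measure 114 mm over their backs; the gripper's body (76 mm by 85 mm) begins 54 mm behind the grasp point. The pads swing forward as they close: fully open they stand 13 mm farther back than shut.
Start: joints at [-1.254, 0.426, 0.074, 1.606, -0.034, 1.111, -0.067], TCP at [0.304, 0.603, 0.405] pointing down, gripper open.
Joint ranges: [-2.85, 2.85], [-0.5, 2.14], [-1.23, 1.37], [0.21, 2.46], [-1.02, 4.16], [0.16, 2.05], [-2.73, 2.73]. Speed limits (rad/s): [1.89, 1.89, 2.39, 2.39, 3.01, 3.01, 3.01].

### API

Orientations are given as a 3x3 rotation matrix whose columns are the frame's x, y, z axes.
In Python, from station import sensors, read_camera, get_calibration, job gives the robot as it stands. The module is installed in compiled form; this text tells all that it offers.
- The arm moves only by the tool servo_tool, never from a script. Its argument "motion" is one flat list of numbers, 6 for each row, row after row: the shift along the tool's x, y, z in cm, then the turn, a rotation vector about the tool's x, y, z in degrees. In form: [dx, dy, dz, wx, wy, wz, dx, dy, dz, wx, wy, wz, ...]. A call has 1 to 20 rows; each row is the pose to reach, as a shift and turn from the pose commanded when the call began, along the tool's axes at that moment; what a row does not reach only later rows make up. A row lasts 1/8 s, in which the tool goes at most 62.5 mm and 10.7 degrees, less where a joint would pass 70% of its speed; a pose out of reach is approached as far as the arm can. A call with a gripper value outside its range is refused whole. "hand" is the closure, from 0 (fully open) to 1 (shut), set as the call begins (left out, the last holds). The fingers move at their own pace and stop on an object; "squeeze" is the grip in N (left out, the last holds). Time passes only in rows, so rows that repeat a pose let the fingers close. It gives the time, the measured TCP pose, the force, the opening and the grip force at its end, in the units of the state.
- sensors.get_obs(): the state, without advancing time (a new reading comes with each control period).
- read_camera(name): name is "scene" or "top" or "wrist"; returns the picture (420x560x3 uint8, red, green, blue); there is no depth.
- get_calibration(name): a dict with "K" (3x3 intrinsics, pixels), "world_from_camera" (4x4, takes a point from camera to world coordinates). Camera axes: x right, y up, looking along -z (the intrinsics and any distortion apply to the point x, -y, -z); pixel columns grow to the right and rows downward; lengths in m; the calibration is good to about 2 mm. A picture is of the moment at which its call begins: read the wrist's pose just before it. get_calibration takes no time and is no camera call; for the wrist camera it gives the pose at the moment of the call.
- job.finish_job(): hands the job in; it is judged then, once.
The state is a dict: "clock": time; "joints": joint angles; "qd": joint speeds; "joint_torque": joint torques, N m; "position": TCP position; "ee_rot": TCP orientation; "contact_force": force on the tool from outside, world axes, zero at the start; "torque": the same for the moment, N m; "gripper_width": finger opening in m; "gripper_force": force on a finger pad.
Only numpy, scipy, OpenCV 4.12 (cv2) and the standard library are available. Lean on these libraries where they do the work, as an engineer would, in place of code of your own. Each camera call takes 0.05 s, during which the arm holds its last target. There are 200 camera calls.

## Working session

There is one attempt and no reset: what is moved stays moved. The work goes in short steps, Python scripts to look and compute and a tool call to move; the robot and the scene stay as the last step left them, time stands still between calls to the robot, and variables do not carry over. Pictures are saved under pics/ and viewed, at most 14 in all, crops included, and the job is handed in when it is done.

Besides the shell and the picture viewer there is one more tool, called after "Call:" as name(argument=value, ...) on one line, values as JSON. servo_tool: Moves the arm, as the interface text tells. Its arguments: {"type":"object","properties":{"motion":{"type":"array"},"hand":{"type":"number"},"squeeze":{"type":"number"}},"required":["motion"]}

```bash
mkdir -p pics; cat > h.py <<'E'
import numpy as np, cv2
from station import sensors, read_camera, get_calibration, job
def snap(name,fn):
    im=read_camera(name); cv2.imwrite('pics/'+fn,im[:,:,::-1]); return im
def ray(cal,u,v):
    K=cal['K'];T=cal['world_from_camera']
    d=np.array([(u-K[0,2])/K[0,0],-(v-K[1,2])/K[1,1],-1.0])
    return T[:3,3],T[:3,:3]@d
def onz(cal,u,v,z):
    o,d=ray(cal,u,v); return o+d*(z-o[2])/d[2]
def proj(cal,p):
    K=cal['K'];T=cal['world_from_camera']
    c=T[:3,:3].T@(np.array(p)-T[:3,3]); return K[0,0]*c[0]/-c[2]+K[0,2], K[1,1]*(-c[1])/-c[2]+K[1,2]
E
python3 - <<'E'
from h import *
o=sensors.get_obs()
print(o['clock'],o['position'],o['ee_rot'].round(3) if hasattr(o['ee_rot'],'round') else o['ee_rot'],o['gripper_width'])
for n in('scene','top','wrist'):
    snap(n,n+'0.png'); c=get_calibration(n); print(n,{k:np.array(v).round(3).tolist() for k,v in c.items() if k!='x'})
E
```

```text
0.0 [0.30368087 0.6026095  0.4039829 ] [[-0.893  0.45  -0.001]
 [ 0.45   0.893 -0.001]
 [-0.    -0.001 -1.   ]] 0.08544566659295298
scene {'K': [[455.481, 0.0, 274.838], [0.0, 455.481, 218.959], [0.0, 0.0, 1.0]], 'world_from_camera': [[-0.901, -0.294, 0.318, 0.869], [0.433, -0.591, 0.68, 0.576], [-0.012, 0.751, 0.66, 0.717], [0.0, 0.0, 0.0, 1.0]]}
top {'K': [[500.641, 0.0, 277.508], [0.0, 500.641, 214.04], [0.0, 0.0, 1.0]], 'world_from_camera': [[-0.007, 0.988, -0.152, 0.353], [-1.0, -0.005, 0.016, -0.056], [0.015, 0.152, 0.988, 1.443], [0.0, 0.0, 0.0, 1.0]]}
wrist {'K': [[305.91, 0.0, 281.857], [0.0, 305.91, 211.959], [0.0, 0.0, 1.0]], 'world_from_camera': [[0.45, -0.848, -0.281, 0.233], [0.893, 0.427, 0.142, 0.639], [-0.0, -0.314, 0.949, 0.373], [0.0, 0.0, 0.0, 1.0]]}
```

View pics/scene0.png

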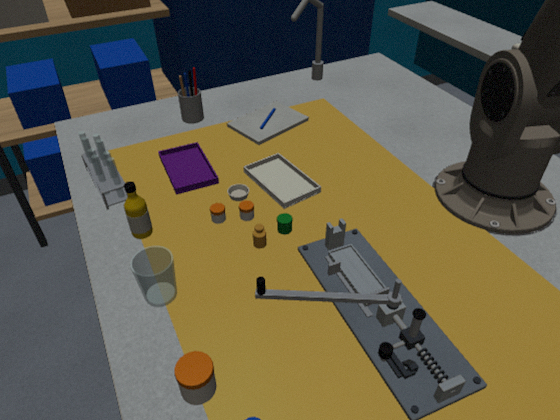

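View pics/top0.png

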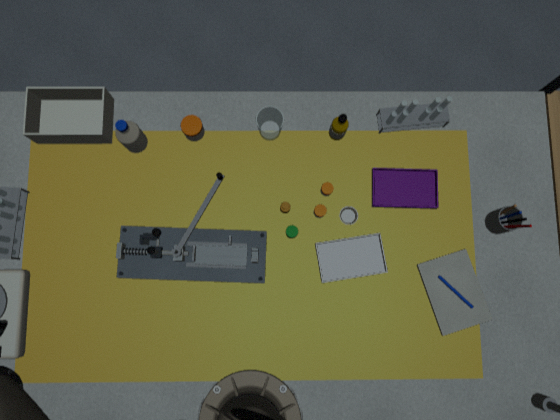

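```bash
python3 - <<'E'
from h import *
t=cv2.imread('pics/top0.png'); s=cv2.imread('pics/scene0.png')
a=cv2.resize(t[165:295,110:275],None,fx=2.42,fy=2.42,interpolation=cv2.INTER_CUBIC)
b=cv2.resize(t[165:295,270:435],None,fx=2.42,fy=2.42,interpolation=cv2.INTER_CUBIC)
c=cv2.resize(s[180:255,195:325],(a.shape[1],230),interpolation=cv2.INTER_CUBIC)
d=cv2.resize(s[225:405,290:490],(a.shape[1],230),interpolation=cv2.INTER_CUBIC)
m=np.vstack([np.hstack([a,b]),np.hstack([c,d])]); m=np.clip(m.astype(float)*1.6,0,255); cv2.imwrite('pics/m0.png',m); print(m.shape)
# blobs
for n,f in(('top',t),('scene',s)):
    cal=get_calibration(n); hsv=cv2.cvtColor(f,cv2.COLOR_BGR2HSV)
    for name,lo,hi in(('orange',(5,170,110),(14,255,255)),('brass',(10,100,60),(19,255,190)),('green',(50,100,40),(90,255,255)),('purple',(130,100,40),(160,255,255)),('white',(0,0,150),(179,60,255))):
        mk=cv2.inRange(hsv,lo,hi); k,_,st,ce=cv2.connectedComponentsWithStats(mk)
        for i in range(1,k):
            if st[i,4]>25: print(n,name,ce[i].round(1),st[i].tolist(),onz(cal,*ce[i],0.037)[:2].round(3))
E
```

```text
(545, 798, 3)
top brass [190.9 124.9] [181, 115, 21, 21, 354] [0.833 0.172]
top brass [326.8 188.1] [321, 182, 12, 13, 114] [ 0.644 -0.221]
top brass [319.6 210.2] [314, 205, 12, 12, 116] [ 0.58  -0.199]
top green [291.4 231.2] [286, 226, 12, 12, 118] [ 0.52  -0.118]
top purple [404.3 188. ] [372, 168, 66, 40, 2423] [ 0.643 -0.444]
scene orange [216.4 206. ] [212, 204, 10, 7, 26] [ 0.644 -0.226]
scene orange [195.3 368.4] [180, 355, 33, 30, 204] [0.82  0.154]
scene brass [44.3 31. ] [39, 27, 10, 8, 27] [ 0.902 -1.679]
scene brass [16.8 35.5] [0, 30, 40, 12, 163] [ 1.013 -1.676]
scene brass [181.5  85.1] [179, 75, 6, 21, 32] [ 0.527 -0.89 ]
scene brass [ 47.2 133.4] [40, 127, 15, 11, 62] [ 0.971 -0.758]
scene brass [ 18.6 139.8] [0, 131, 39, 16, 194] [ 1.048 -0.758]
scene brass [246.  205.7] [239, 200, 15, 13, 159] [ 0.582 -0.196]
scene brass [216.9 208.4] [209, 202, 16, 14, 156] [ 0.646 -0.217]
scene brass [ 53.5 213.4] [36, 206, 37, 15, 136] [ 0.991 -0.369]
scene brass [259.3 236. ] [253, 225, 13, 24, 169] [ 0.596 -0.088]
scene brass [193.6 369.3] [175, 351, 39, 39, 1156] [0.824 0.155]
scene green [284.2 220.3] [277, 214, 15, 20, 154] [ 0.524 -0.11 ]
scene purple [187.7 167.7] [159, 143, 59, 51, 1730] [ 0.657 -0.407]
scene white [281.3 179.8] [249, 159, 66, 43, 1347] [ 0.463 -0.251][ WARN:0@0.187] global loadsave.cpp:1063 imwrite_ Unsupported depth image for selected encoder is fallbacked to CV_8U.
```

View pics/m0.png

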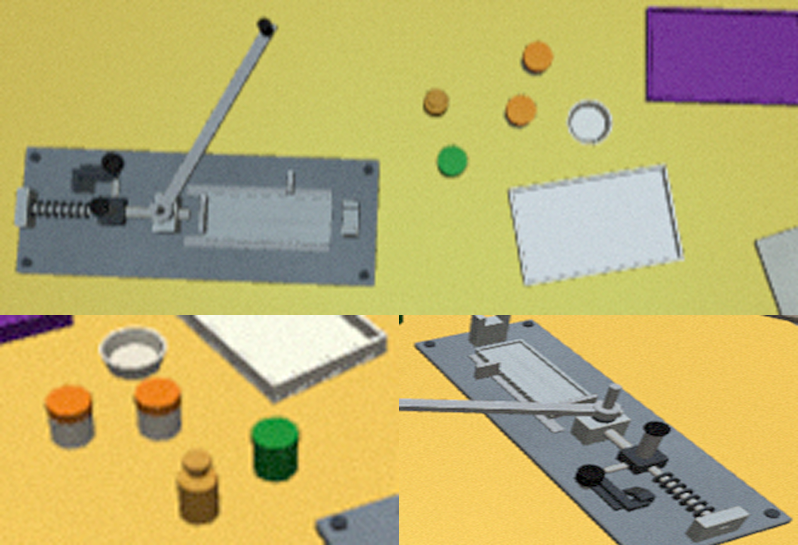

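```bash
cat >> h.py <<'E'
def R2(a): return np.array([[np.cos(a),-np.sin(a)],[np.sin(a),np.cos(a)]])
def go(x,y,z,psi=None,reach=0.155):
    "z: height of the point `reach` ahead of TCP; psi deg: world angle of closing axis (mod 180)"
    o=sensors.get_obs(); p=np.array(o['position']); R=np.array(o['ee_rot'])
    d=R.T@(np.array([x,y,z+reach])-p)*100
    cur=np.degrees(np.arctan2(R[1,1],R[0,1])); w=0
    if psi is not None: w=-((psi-cur+90)%180-90)
    print('go cm',d.round(2),'wz',round(w,1),'psi',round(cur,1),'tilt',R[:2,2].round(4),'t',round(o['clock'],2))
def rot(psi):
    pass
E
python3 - <<'E'
from h import *
s=cv2.imread('pics/scene0.png');t=cv2.imread('pics/top0.png')
for n,f,roi in(('top',t,(110,218,275,292)),('scene',s,(290,225,490,415))):
    cal=get_calibration(n); hsv=cv2.cvtColor(f,cv2.COLOR_BGR2HSV)
    m=(hsv[...,1]<90).astype(np.uint8)*255; q=np.zeros_like(m); x0,y0,x1,y1=roi; q[y0:y1,x0:x1]=m[y0:y1,x0:x1]
    if n=='top': q[:226,:]=q[:226]*0
    q=cv2.morphologyEx(q,cv2.MORPH_OPEN,np.ones((3,3)))
    c=max(cv2.findContours(q,cv2.RETR_EXTERNAL,cv2.CHAIN_APPROX_NONE)[0],key=cv2.contourArea)
    w=np.array([onz(cal,*pt,0.012)[:2] for pt in c[:,0,:]],np.float32)
    r=cv2.minAreaRect(cv2.convexHull(w)*1000); print(n,r)
    # white tray
    roi2=(310,230,390,285) if n=='top' else (240,150,325,208)
    x0,y0,x1,y1=roi2; q=np.zeros_like(m); q[y0:y1,x0:x1]=((hsv[...,1]<70)&(hsv[...,2]>60)).astype(np.uint8)[y0:y1,x0:x1]*255
    q=cv2.morphologyEx(q,cv2.MORPH_OPEN,np.ones((3,3)))
    c=max(cv2.findContours(q,cv2.RETR_EXTERNAL,cv2.CHAIN_APPROX_NONE)[0],key=cv2.contourArea)
    w=np.array([onz(cal,*pt,0.018)[:2] for pt in c[:,0,:]],np.float32)
    print(n,'tray',cv2.minAreaRect(cv2.convexHull(w)*1000))
    for nm,p,z in(('knob',(220,176) if n=='top' else (261,279),0.108),('dish',(348,215) if n=='top' else (239,188),0.018)): print(n,nm,onz(cal,*p,z)[:2].round(3))
go(0.55,0.14,0.30,90)
E
```

```text
top ((462.43865966796875, 169.10755920410156), (425.4247131347656, 155.09666442871094), 87.49554443359375)
top tray ((446.7878723144531, -287.0262145996094), (116.54601287841797, 191.61244201660156), 8.50699234008789)
top knob [0.664 0.078]
top dish [ 0.569 -0.282]
scene ((495.69635009765625, 148.65347290039062), (456.16632080078125, 223.94602966308594), 87.96928405761719)
scene tray ((449.6663818359375, -281.3929748535156), (124.76199340820312, 208.0957794189453), 8.86817455291748)
scene knob [0.667 0.083]
scene dish [ 0.562 -0.29 ]
go cm [-42.81 -30.24  -5.05] wz -26.7 psi 63.3 tilt [-0.0004 -0.0009] t 0.15
```

```bash
python3 - <<'E'
from h import *
go(0.53,0.12,0.265,90)
E
```

```text
go cm [-41.93 -32.92  -1.55] wz -26.7 psi 63.3 tilt [-0.0004 -0.0009] t 0.15
```

Call:
servo_tool(motion=[-10,-8,0,0,0,-7,-20,-16,0,0,0,-14,-30,-24,-1,0,0,-20,-38,-30,-1.5,0,0,-25,-42,-33,-1.5,0,0,-26.7,-42,-33,-1.5,0,0,-26.7,-42,-33,-1.5,0,0,-26.7,-42,-33,-1.5,0,0,-26.7,-42,-33,-1.5,0,0,-26.7,-42,-33,-1.5,0,0,-26.7,-42,-33,-1.5,0,0,-26.7,-42,-33,-1.5,0,0,-26.7,-42,-33,-1.5,0,0,-26.7], hand=1, squeeze=40)

```text
clock: 1.78
position: [0.53, 0.1199, 0.4197]
ee_rot: [[-1.0, -0.001, -0.0], [-0.001, 1.0, 0.0], [0.0, 0.0, -1.0]]
contact_force: [0.0, 0.6, -0.7]
gripper_width: -0.0
gripper_force: 0.0
```

```bash
python3 - <<'E'
from h import *
o=sensors.get_obs();print(o['position'],np.abs(o['qd']).max(),o['joints'],o['gripper_width'])
import json
cal=get_calibration('wrist'); im=snap('wrist','w1.png'); json.dump({k:np.array(v).tolist() for k,v in cal.items()},open('w1.json','w'))
Y=np.array([0.044,0.999]);X=np.array([.999,-.044]);O=np.array([.4596,.1042])
v=im[:,:,::-1].copy()
def mk(x,y,z,c):
    w=O+X*x/1000+Y*y/1000; u=proj(cal,[*w,z/1000]); cv2.drawMarker(v,(int(round(u[0])),int(round(u[1]))),c,cv2.MARKER_CROSS,10,1)
for x in(-75,75):
    for y in(-145,275): mk(x,y,12,(0,0,255))
mk(0,-115,60,(0,0,255)); mk(0,0,22,(255,0,0)); mk(0,165,106,(0,255,0)); mk(56,165,46,(0,255,0)); mk(0,98,74,(255,0,255))
for p in((.645,-.221,.037),(.581,-.198,.037)):
    u=proj(cal,p); cv2.drawMarker(v,(int(u[0]),int(u[1])),(255,0,0),cv2.MARKER_CROSS,10,1)
cv2.imwrite('pics/w1m.png',np.clip(cv2.resize(v,(784,588))*1.5,0,255).astype(np.uint8))
E
```

```text
[0.53003487 0.11990329 0.4196556 ] 0.0050097996565643555 [-0.55571919  0.19727336  0.24772866  1.89633484 -0.05544091  1.05465695
  1.2862094 ] -4.1439567834300916e-05
```

View pics/w1m.png

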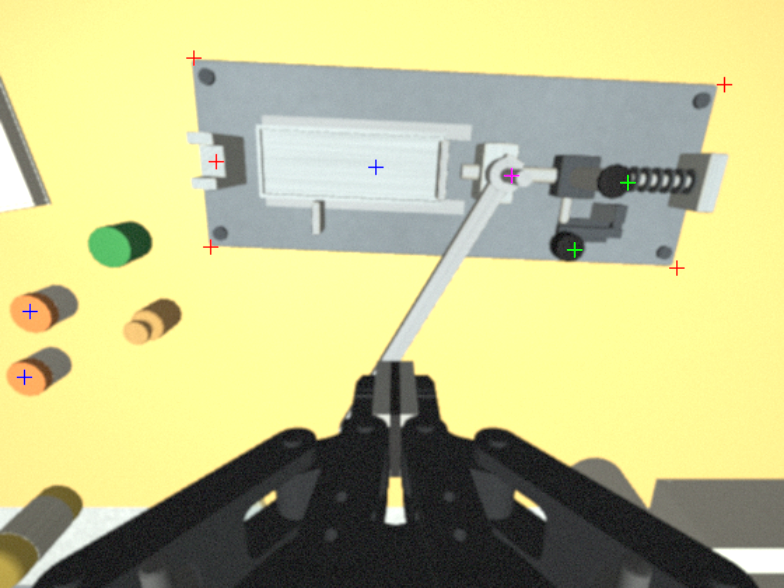

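```bash
cat >> h.py <<'E'
Y=np.array([0.044,0.999]);X=np.array([.999,-.044]);O=np.array([.4596,.1042])
def toT(w): v=np.array(w[:2])-O; return np.array([v@X,v@Y])*1000
def toW(x,y): return O+X*x/1000+Y*y/1000
E
python3 - <<'E'
from h import *
import json
cal={k:np.array(v) for k,v in json.load(open('w1.json')).items()}
P=lambda u,v,z: toT(onz(cal,u/1.4,v/1.4,z/1000)).round(1)
print('tab top',P(318,217,45),P(318,234,45),P(318,201,45)); print('deck L/R edges',P(258,160,27),P(440,168,46),P(447,168,46))
print('handle cap',P(613,182,106),'button',P(568,246,46),'pivot',P(510,168,74))
for c in((196,61),(207,246),(717,86),(671,265)): print(P(*c,12))
print('weight',onz(cal,138/1.4,331/1.4,.055).round(3),'green',onz(cal,117/1.4,246/1.4,.037).round(3))
w=toW(44,-60);go(w[0],w[1],0.12,90-2.5,0.173)
E
```

```text
tab top [ 39.7 -43.3] [ 53.3 -43.4] [ 27.2 -43.1]
deck L/R edges [ -1.1 -94. ] [-2.  50.8] [-2.2 56.1]
handle cap [  0.3 155.7] button [ 53.9 159.3] pivot [-4.8 97.1]
[ -72.7 -142.9]
[  74.5 -147.9]
[-73.5 270.2]
[ 73.4 269.9]
weight [ 0.591 -0.096  0.055] green [ 0.522 -0.111  0.037]
go cm [ 2.92 -7.74 12.67] wz 2.5 psi 90.0 tilt [-0.0001  0.    ] t 1.82
```

```bash
python3 - <<'E'
from h import *
w=toW(44,-74);go(w[0],w[1],0.10,87.5,0.173)
w=toW(44,-74);go(w[0],w[1],0.030,87.5,0.173)
E
```

```text
go cm [ 2.98 -9.14 14.67] wz 2.5 psi 90.0 tilt [-0.0001  0.    ] t 1.82
go cm [ 2.98 -9.14 21.67] wz 2.5 psi 90.0 tilt [-0.0001  0.    ] t 1.82
```

Call:
servo_tool(motion=[1.5,-4.5,4,0,0,2.5,3,-9.1,8,0,0,2.5,3,-9.1,12,0,0,2.5,3,-9.1,15,0,0,2.5,3,-9.1,18,0,0,2.5,3,-9.1,20,0,0,2.5,3,-9.1,21.6,0,0,2.5,3,-9.1,21.6,0,0,2.5,3,-9.1,21.6,0,0,2.5,3,-9.1,21.6,0,0,2.5])

```text
clock: 3.08
position: [0.5005, 0.0281, 0.2045]
ee_rot: [[-0.999, 0.044, 0.001], [0.044, 0.999, 0.0], [-0.001, 0.0, -1.0]]
contact_force: [0.1, 0.2, 0.9]
gripper_width: -0.0003
gripper_force: 0.0
```

Call:
servo_tool(motion=[0,0.3,0,0,0,0,0,0.6,0,0,0,0,0,0.9,0,0,0,0,0,1.2,0,0,0,0,0,1.5,0,0,0,0,0,1.8,0,0,0,0,0,2.0,0,0,0,0,0,2.2,0,0,0,0,0,2.2,0,0,0,0,0,2.2,0,0,0,0])

```text
clock: 4.32
position: [0.5012, 0.05, 0.2037]
ee_rot: [[-0.999, 0.045, -0.0], [0.045, 0.999, -0.0], [0.0, -0.0, -1.0]]
contact_force: [-0.4, -3.0, 0.1]
gripper_width: 0.0005
gripper_force: 1.8
```

Call:
servo_tool(motion=[0,0.2,0,0,0,0,0,0.3,0,0,0,0,0,0.4,0,0,0,0,0,0.5,0,0,0,0,0,0.5,0,0,0,0])

```text
clock: 4.95
position: [0.5014, 0.0547, 0.2037]
ee_rot: [[-0.999, 0.045, -0.0], [0.045, 0.999, -0.0], [0.0, -0.0, -1.0]]
contact_force: [-0.3, -6.1, 1.7]
gripper_width: -0.0003
gripper_force: 2.9
```

Call:
servo_tool(motion=[0,0.1,0,0,0,0,0,0.2,0,0,0,0,0,0.3,0,0,0,0,0,0.3,0,0,0,0])

```text
clock: 5.45
position: [0.5015, 0.0567, 0.2037]
ee_rot: [[-0.999, 0.046, -0.0], [0.046, 0.999, -0.001], [0.0, -0.001, -1.0]]
contact_force: [-0.6, -12.6, 3.2]
gripper_width: 0.0003
gripper_force: 6.5
```

Call:
servo_tool(motion=[0,0.1,0,0,0,0,0,0.2,0,0,0,0,0,0.2,0,0,0,0])

```text
clock: 5.82
position: [0.5015, 0.0573, 0.2036]
ee_rot: [[-0.999, 0.047, -0.001], [0.047, 0.999, -0.003], [0.0, -0.003, -1.0]]
contact_force: [0.0, -22.7, 4.7]
gripper_width: 0.0002
gripper_force: 11.5
```

Call:
servo_tool(motion=[0,-0.7,0,0,0,0,0,-1.5,0,0,0,0,0,-1.5,-4,0,0,0,0,-1.5,-8,0,0,0,0,2,-13,0,0,0,0,6,-18,0,0,0,0,10,-20,0,0,0,0,10,-20,0,0,0,0,10,-20,0,0,0,0,10,-20,0,0,0], hand=0.4)

```text
clock: 7.08
position: [0.506, 0.1589, 0.403]
ee_rot: [[-0.999, 0.046, -0.001], [0.046, 0.999, -0.001], [0.001, -0.001, -1.0]]
contact_force: [0.1, -0.2, -0.4]
gripper_width: 0.0512
gripper_force: 0.0
```

```bash
python3 - <<'E'
from h import *
import json
cal=get_calibration('wrist'); im=snap('wrist','w2.png'); json.dump({k:np.array(v).tolist() for k,v in cal.items()},open('w2.json','w'))
cal0=cal;K=cal['K'];print(sensors.get_obs()['position'],sensors.get_obs()['gripper_width'])
cv2.imwrite('pics/w2m.png',np.clip(cv2.resize(im[:,:,::-1][20:280],(800,371),interpolation=cv2.INTER_CUBIC)*1.5,0,255).astype(np.uint8))
hsv=cv2.cvtColor(im,cv2.COLOR_RGB2HSV); m=((hsv[...,1]<80)).astype(np.uint8)*255
m[:40]=0
m=cv2.morphologyEx(m,cv2.MORPH_OPEN,np.ones((3,3)))
c=[c for c in cv2.findContours(m,cv2.RETR_EXTERNAL,cv2.CHAIN_APPROX_NONE)[0] if cv2.contourArea(c)>3000]
for k in c: print(cv2.contourArea(k),cv2.boundingRect(k))
t=read_camera('top');hs=cv2.cvtColor(t,cv2.COLOR_RGB2HSV);ct=get_calibration('top')
mk=cv2.inRange(hs,(10,100,60),(19,255,190)); k,_,st,ce=cv2.connectedComponentsWithStats(mk)
for i in range(1,k):
    if st[i,4]>60: print('orange top',ce[i],onz(ct,*ce[i],.037).round(3))
E
```

```text
[0.5060386  0.15900601 0.40307256] 0.051286132633875034
90281.5 (0, 73, 560, 347)
orange top [190.93239437 124.95492958] [0.833 0.172 0.037]
orange top [326.71052632 188.11403509] [ 0.644 -0.22   0.037]
orange top [319.52631579 210.27192982] [ 0.58  -0.198  0.037]
```

View pics/w2m.png

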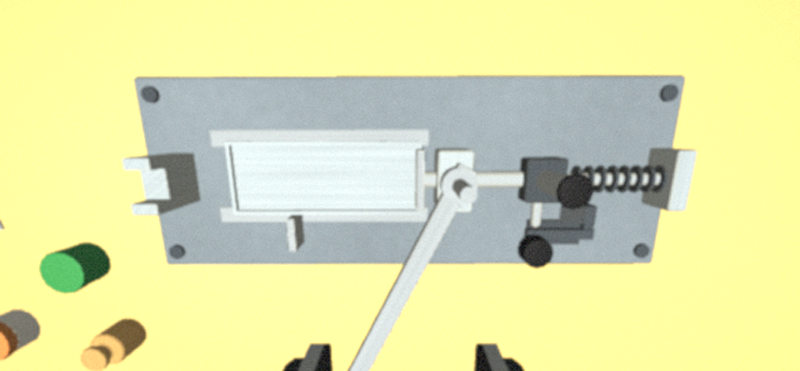

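```bash
python3 - <<'E'
from h import *
import json
cal={k:np.array(v) for k,v in json.load(open('w2.json')).items()}
s=800/560
W=lambda u,v,z: onz(cal,u/s,v/s+20,z/1000)
P=lambda u,v,z: toT(W(u,v,z)).round(1)
A=np.array([(-75,-145),(-75,275),(75,-145),(75,275)])/1000.
B=np.array([W(*c,12)[:2] for c in((137,78),(683,76),(168,264),(653,264))])
print((B*1000).round(1).tolist())
a=A-A.mean(0);b=B-B.mean(0);U,S,Vt=np.linalg.svd(a.T@b);R=(U@Vt).T
print('angle',np.degrees(np.arctan2(R[1,0],R[0,0])),'scale',S.sum()/(a**2).sum(),'O',B.mean(0)-R@A.mean(0))
print('cap',P(574,191,106),'button',P(535,251,46),'tab',P(293,219,45),'deck -y end',P(230,178,27),'strike',P(417,180,46),P(424,180,46),'post',P(462,185,74),'keeper notch',P(150,183,60),'cheeks',P(134,163,78),P(146,209,78))
for n,pix,in(('top',None),):
    c=get_calibration('top'); print([proj(c,[*toW(x,y),.012]) for x,y in((-75,-145),(-75,275),(75,-145),(75,275))])
E
```

```text
[[380.0, -36.1], [397.4, 376.0], [526.6, -44.1], [545.8, 373.2]]
angle -2.479575088787017 scale 0.9878254230871137 O [0.45962678 0.10231207]
cap [ -0.6 160.3] button [ 53.2 159.1] tab [ 28.1 -26.1] deck -y end [ -0.6 -76.9] strike [-0.9 67.4] [-0.9 72.6] post [-0.5 96.9] keeper notch [  -0.6 -120.8] cheeks [ -15.6 -118.7] [  14.6 -116.4]
[(np.float64(263.2502123510811), np.float64(282.1888686840624)), (np.float64(114.58021964127778), np.float64(276.6344027132909)), (np.float64(265.3924611462493), np.float64(229.61110946502976)), (np.float64(119.09418816336219), np.float64(224.00568578382385))]
```

```bash
sed -i 's/O=np.array(\[.4596,.1042\])/O=np.array([.4595,.1025])/' h.py; python3 - <<'E'
from h import *
go(.581,-.198,0.12,30)
go(.581,-.198,0.022,30)
E
```

```text
go cm [ -9.13 -35.32  12.83] wz 57.4 psi 87.4 tilt [-0.0009 -0.0006] t 7.17
go cm [ -9.14 -35.32  22.63] wz 57.4 psi 87.4 tilt [-0.0009 -0.0006] t 7.17
```

Call:
servo_tool(motion=[-1.5,-6,2,0,0,9,-3,-12,4,0,0,18,-4.5,-18,6,0,0,27,-6,-24,8,0,0,36,-7.5,-30,10,0,0,45,-9.1,-35.3,12,0,0,54,-9.1,-35.3,12.8,0,0,57.4,-9.1,-35.3,12.8,0,0,57.4,-9.1,-35.3,12.8,0,0,57.4,-9.1,-35.3,12.8,0,0,57.4,-9.1,-35.3,12.8,0,0,57.4])

```text
clock: 8.55
position: [0.5815, -0.196, 0.2763]
ee_rot: [[-0.502, 0.865, 0.001], [0.865, 0.502, 0.0], [-0.0, 0.001, -1.0]]
contact_force: [-0.4, -0.9, 0.0]
gripper_width: 0.0513
gripper_force: 0.0
```

```bash
cat >> h.py <<'E'
def pots(n='top',lo=60,zt=.037):
    im=read_camera(n);cal=get_calibration(n);hs=cv2.cvtColor(im,cv2.COLOR_RGB2HSV)
    m=cv2.inRange(hs,(5,100,60),(19,255,255));k,_,st,ce=cv2.connectedComponentsWithStats(m)
    for i in range(1,k):
        if st[i,4]>lo: print(n,ce[i].round(1),st[i,2:].tolist(),onz(cal,*ce[i],zt).round(4)[:2])
    return im
E
python3 - <<'E'
from h import *
pots(); im=pots('wrist',300); cv2.imwrite('pics/w3.png',im[:,:,::-1]); go(.581,-.198,0.022,30)
E
```

```text
top [190.9 125. ] [21, 21, 357] [0.8332 0.1716]
wrist [367.9 116.9] [56, 46, 1751] [ 0.5925 -0.1015]
wrist [279.4 230.4] [49, 49, 1827] [ 0.5824 -0.199 ]
wrist [383.7 283.6] [41, 44, 1177] [ 0.6747 -0.1969]
go cm [-0.13 -0.12  9.91] wz 0.1 psi 30.1 tilt [0.0005 0.0001] t 8.65
```

View pics/w3.png

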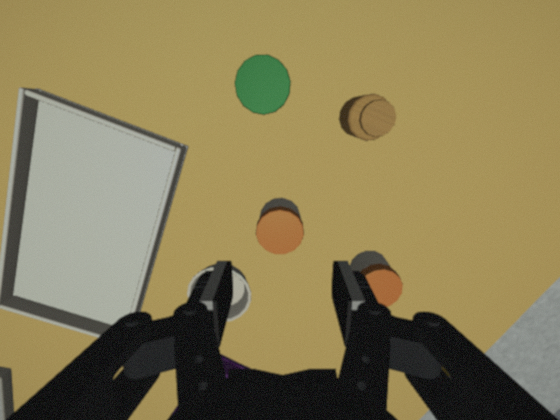

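Call:
servo_tool(motion=[-0.05,-0.1,2.5,0,0,0,-0.05,-0.1,5,0,0,0,-0.05,-0.1,7.5,0,0,0,-0.05,-0.1,9.9,0,0,0,-0.05,-0.1,9.9,0,0,0,-0.05,-0.1,9.9,0,0,0])

```text
clock: 9.4
position: [0.5809, -0.1979, 0.1776]
ee_rot: [[-0.501, 0.866, 0.001], [0.866, 0.501, -0.0], [-0.001, 0.0, -1.0]]
contact_force: [-0.1, -0.0, 0.5]
gripper_width: 0.0512
gripper_force: 0.0
```

Call:
servo_tool(motion=[0,0,0,0,0,0,0,0,0,0,0,0,0,0,0,0,0,0,0,0,0,0,0,0,0,0,-1,0,0,0,0,0,-4,0,0,0,0,0,-8,0,0,0,0,0,-13,0,0,0,0,0,-13,0,0,0,0,0,-13,0,0,0], hand=1, squeeze=25)

```text
clock: 10.65
position: [0.5805, -0.1974, 0.3071]
ee_rot: [[-0.501, 0.865, 0.001], [0.865, 0.501, 0.0], [-0.0, 0.001, -1.0]]
contact_force: [-0.1, -0.3, -0.5]
gripper_width: 0.0354
gripper_force: 25.1
```

```bash
python3 - <<'E'
from h import *
w=toW(0,18);go(w[0],w[1],0.125,87.5)
w=toW(0,18);go(w[0],w[1],0.0445,87.5)
E
```

```text
go cm [33.54  5.52  2.71] wz -57.4 psi 30.1 tilt [0.0005 0.0003] t 10.65
go cm [33.54  5.52 10.76] wz -57.4 psi 30.1 tilt [0.0005 0.0003] t 10.65
```

Call:
servo_tool(motion=[5,0.8,0,0,0,-9,10,1.7,0,0,0,-18,15,2.5,0,0,0,-27,20,3.3,0,0,0,-36,25,4.1,0,0,0,-45,30,5,0,0,0,-54,33.5,5.5,1,0,0,-57.4,33.5,5.5,2.7,0,0,-57.4,33.5,5.5,2.7,0,0,-57.4,33.5,5.5,2.7,0,0,-57.4,33.5,5.5,2.7,0,0,-57.4,33.5,5.5,2.7,0,0,-57.4])

```text
clock: 12.15
position: [0.4607, 0.1196, 0.2801]
ee_rot: [[-0.999, 0.045, 0.0], [0.045, 0.999, 0.0], [-0.0, 0.0, -1.0]]
contact_force: [0.8, -0.6, -0.3]
gripper_width: 0.0351
gripper_force: 25.1
```

```bash
python3 - <<'E'
from h import *
import json
w=toW(0,18);go(w[0],w[1],0.0445,87.5)
cal=get_calibration('wrist'); im=snap('wrist','w4.png')
v=im[:,:,::-1].copy()
for x,y,z in((25,-72,27),(-25,-72,27),(25,70,27),(-25,70,27),(0,18,59),(0,-115,60),(0,165,106),(56,165,46)):
    u=proj(cal,[*toW(x,y),z/1000]); cv2.drawMarker(v,(int(round(u[0])),int(round(u[1]))),(0,0,255),cv2.MARKER_CROSS,8,1)
cv2.imwrite('pics/w4m.png',np.clip(cv2.resize(v,(784,588))*1.5,0,255).astype(np.uint8)); pots()
E
```

```text
go cm [0.05 0.09 8.06] wz -0.1 psi 87.4 tilt [0.0005 0.0002] t 12.15
top [190.9 125. ] [21, 21, 353] [0.8332 0.1715]
top [319.8 178.6] [13, 12, 116] [ 0.6719 -0.2011]
```

View pics/w4m.png

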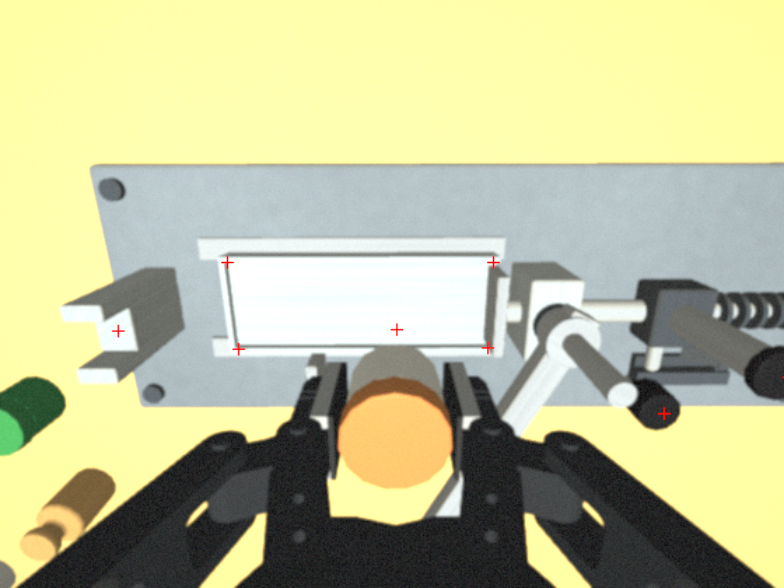

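Call:
servo_tool(motion=[0,0.1,2.5,0,0,0,0,0.1,5,0,0,0,0,0.1,7,0,0,0,0,0.1,7.7,0,0,0,0,0.1,8.0,0,0,0,0,0.1,8.0,0,0,0])

```text
clock: 13.0
position: [0.4608, 0.1208, 0.2003]
ee_rot: [[-0.999, 0.045, 0.001], [0.045, 0.999, 0.0], [-0.001, 0.0, -1.0]]
contact_force: [-0.2, -0.2, -0.1]
gripper_width: 0.0353
gripper_force: 25.3
```

Call:
servo_tool(motion=[0,0,0,0,0,0,0,0,0,0,0,0,0,0,0,0,0,0,0,0,0,0,0,0,0,0,-1,0,0,0,0,0,-4,0,0,0,0,0,-8,0,0,0,0,0,-11,0,0,0,0,0,-11,0,0,0], hand=0.43)

```text
clock: 14.12
position: [0.4611, 0.1209, 0.3123]
ee_rot: [[-0.999, 0.045, 0.004], [0.045, 0.999, 0.002], [-0.004, 0.002, -1.0]]
contact_force: [0.0, -0.3, -0.7]
gripper_width: 0.0487
gripper_force: 0.0
```

```bash
python3 - <<'E'
from h import *
go(.672,-.201,0.125,90)
go(.672,-.201,0.022,90)
E
```

```text
go cm [-22.49 -31.22   3.24] wz -2.6 psi 87.4 tilt [0.0038 0.0021] t 14.12
go cm [-22.45 -31.25  13.54] wz -2.6 psi 87.4 tilt [0.0038 0.0021] t 14.12
```

Call:
servo_tool(motion=[-4,-5.5,0,0,0,0,-8,-11,0,0,0,0,-12,-16.7,0,0,0,0,-16,-22,0,0,0,0,-20,-28,1,0,0,0,-22.5,-31.2,3,0,0,0,-22.5,-31.2,3.2,0,0,0,-22.5,-31.2,3.2,0,0,0,-22.5,-31.2,3.2,0,0,0,-22.5,-31.2,3.2,0,0,0])

```text
clock: 15.38
position: [0.6714, -0.1995, 0.2784]
ee_rot: [[-0.999, 0.043, 0.001], [0.043, 0.999, 0.0], [-0.001, 0.001, -1.0]]
contact_force: [-0.1, 0.0, 0.1]
gripper_width: 0.0489
gripper_force: 0.0
```

```bash
python3 - <<'E'
from h import *
pots(); pots('wrist',300); go(.672,-.201,0.022)
pots('scene',80,.059)
E
```

```text
top [190.9 125. ] [21, 21, 355] [0.8333 0.1716]
top [205.8 251.6] [13, 12, 130] [0.464  0.1231]
wrist [423.  107.3] [69, 46, 2276] [ 0.594  -0.1043]
wrist [277.8 227.6] [48, 48, 1795] [ 0.6738 -0.2027]
go cm [-0.05 -0.12 10.14] wz 0 psi 87.5 tilt [0.0007 0.0003] t 15.47
scene [31.8 32.8] [78, 19, 360] [ 0.9499 -1.6081]
scene [ 26.4 138.3] [56, 20, 272] [ 1.0223 -0.7131]
scene [ 53.9 213.3] [39, 15, 149] [ 0.9864 -0.3386]
scene [208.5 216.9] [16, 13, 171] [ 0.6799 -0.1726]
scene [259.2 236. ] [13, 24, 199] [ 0.6047 -0.0671]
scene [367.2 275.4] [19, 18, 250] [0.4646 0.1245]
scene [193.6 369.5] [39, 39, 1173] [0.825  0.1685]
```

Call:
servo_tool(motion=[-0.1,-0.2,2.5,0,0,0,-0.1,-0.2,5,0,0,0,-0.1,-0.2,7.5,0,0,0,-0.1,-0.2,10.1,0,0,0,-0.1,-0.2,10.1,0,0,0,-0.1,-0.2,10.1,0,0,0])

```text
clock: 16.27
position: [0.6727, -0.203, 0.1778]
ee_rot: [[-0.999, 0.044, 0.001], [0.044, 0.999, -0.0], [-0.001, -0.0, -1.0]]
contact_force: [0.6, -0.7, 0.0]
gripper_width: 0.0488
gripper_force: 0.0
```

Call:
servo_tool(motion=[0,0,0,0,0,0,0,0,0,0,0,0,0,0,0,0,0,0,0,0,0,0,0,0,0,0,-1,0,0,0,0,0,-4,0,0,0,0,0,-8,0,0,0,0,0,-13,0,0,0,0,0,-13,0,0,0,0,0,-13,0,0,0], hand=1)

```text
clock: 17.52
position: [0.6722, -0.2028, 0.3072]
ee_rot: [[-0.999, 0.044, 0.001], [0.044, 0.999, 0.0], [-0.001, 0.0, -1.0]]
contact_force: [-0.0, -0.8, -0.8]
gripper_width: 0.0355
gripper_force: 25.1
```

```bash
python3 - <<'E'
from h import *
w=toW(0,-44);go(w[0],w[1],0.125,87.5)
go(w[0],w[1],0.0445,87.5)
E
```

```text
go cm [22.61 25.15  2.71] wz -0.0 psi 87.5 tilt [0.0006 0.0001] t 17.52
go cm [22.61 25.15 10.76] wz -0.0 psi 87.5 tilt [0.0006 0.0001] t 17.52
```

Call:
servo_tool(motion=[3.5,4,0,0,0,0,7,8,0,0,0,0,10.5,12,0,0,0,0,14,16,0,0,0,0,17.5,20,0,0,0,0,21,24,1,0,0,0,22.6,25.1,2.7,0,0,0,22.6,25.1,2.7,0,0,0,22.6,25.1,2.7,0,0,0,22.6,25.1,2.7,0,0,0,22.6,25.1,2.7,0,0,0])

```text
clock: 18.9
position: [0.4582, 0.0574, 0.2799]
ee_rot: [[-0.999, 0.046, 0.0], [0.046, 0.999, -0.0], [-0.0, -0.0, -1.0]]
contact_force: [-0.3, -0.7, 0.3]
gripper_width: 0.0355
gripper_force: 25.2
```

Call:
servo_tool(motion=[0,0.05,2.5,0,0,0,0,0.05,5,0,0,0,0,0.05,7,0,0,0,0,0.05,7.7,0,0,0,0,0.05,8.0,0,0,0,0,0.05,8.0,0,0,0])

```text
clock: 19.65
position: [0.4581, 0.0583, 0.2003]
ee_rot: [[-0.999, 0.045, 0.001], [0.045, 0.999, 0.0], [-0.001, 0.0, -1.0]]
contact_force: [-0.6, -1.4, -1.4]
gripper_width: 0.035
gripper_force: 25.3
```

Call:
servo_tool(motion=[0,0,0,0,0,0,0,0,0,0,0,0,0,0,0,0,0,0,0,0,0,0,0,0,0,0,-1,0,0,0,0,0,-4,0,0,0,0,0,-8,0,0,0,0,0,-13,0,0,0,0,0,-13,0,0,0], hand=0.43)

```text
clock: 20.78
position: [0.4586, 0.0583, 0.3334]
ee_rot: [[-0.999, 0.045, 0.006], [0.045, 0.999, 0.003], [-0.006, 0.003, -1.0]]
contact_force: [-0.5, 0.1, -0.7]
gripper_width: 0.0488
gripper_force: 0.0
```

```bash
python3 - <<'E'
from h import *
go(.666,.080,0.185,58.2)
E
```

```text
go cm [-20.62   3.09  -0.53] wz 29.2 psi 87.4 tilt [0.0057 0.0025] t 20.77
```

Call:
servo_tool(motion=[-5,0.8,0,0,0,8,-10,1.5,0,0,0,16,-15,2.3,-0.3,0,0,24,-20,3,-0.5,0,0,29.2,-20.6,3.1,-0.5,0,0,29.2,-20.6,3.1,-0.5,0,0,29.2,-20.6,3.1,-0.5,0,0,29.2,-20.6,3.1,-0.5,0,0,29.2,-20.6,3.1,-0.5,0,0,29.2])

```text
clock: 21.9
position: [0.6646, 0.0802, 0.3351]
ee_rot: [[-0.85, 0.526, 0.0], [0.526, 0.85, 0.0], [0.0, 0.0, -1.0]]
contact_force: [-0.4, 0.5, -0.7]
gripper_width: 0.0486
gripper_force: 0.0
```

```bash
python3 - <<'E'
from h import *
import json
cal=get_calibration('wrist'); im=snap('wrist','w5.png')
hs=cv2.cvtColor(im,cv2.COLOR_RGB2HSV); cv2.imwrite('pics/w5m.png',np.clip(im[:,:,::-1]*1.5,0,255).astype(np.uint8))
o=sensors.get_obs(); print(o['position'],proj(cal,[.666,.08,.108]))
pots(); 
json.dump({k:np.array(v).tolist() for k,v in cal.items()},open('w5.json','w'))
E
```

```text
[0.66471773 0.08015654 0.33503856] (np.float64(281.4944604341052), np.float64(234.18719953806433))
top [228.2 253. ] [13, 13, 130] [0.4598 0.0602]
```

View pics/w5m.png

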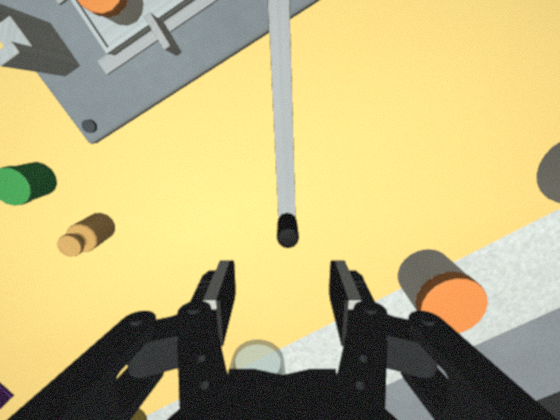

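```bash
python3 - <<'E'
from h import *
import json
cal={k:np.array(v) for k,v in json.load(open('w5.json')).items()}
p=onz(cal,288,238,.108); print(p, toT(p), np.hypot(*(toT(p)-[0,98])), np.degrees(np.arctan2(toT(p)[0],98-toT(p)[1])))
p2=onz(cal,284,130,.074);print(toT(p2))
go(p[0],p[1],.098)
E
```

```text
[0.67081103 0.08233838 0.108     ] [211.98683046 -10.84377418] 238.2968389796306 62.82195346628769
[149.02590061  21.3070642 ]
go cm [-0.4   0.5   8.19] wz 0 psi 58.3 tilt [0.0002 0.0002] t 22.0
```

Call:
servo_tool(motion=[-0.4,0.5,2.5,0,0,0,-0.4,0.5,5,0,0,0,-0.4,0.5,7,0,0,0,-0.4,0.5,8.2,0,0,0,-0.4,0.5,8.2,0,0,0,-0.4,0.5,8.2,0,0,0])

```text
clock: 22.75
position: [0.6713, 0.0823, 0.2534]
ee_rot: [[-0.85, 0.526, 0.001], [0.526, 0.85, 0.0], [-0.001, 0.001, -1.0]]
contact_force: [-0.0, -0.6, 0.4]
gripper_width: 0.0489
gripper_force: 0.0
```

Call:
servo_tool(motion=[0,0,0,0,0,0,0,0,0,0,0,0,0,0,0,0,0,0,0,0,0,0,0,0,0,0,0,0,0,0,0,0,-1,0,0,0,0,0,-2,0,0,0,0,0,-3,0,0,0,0,0,-3,0,0,0,0,0,-3,0,0,0], hand=1, squeeze=40)

```text
clock: 24.0
position: [0.671, 0.0824, 0.2826]
ee_rot: [[-0.85, 0.526, 0.0], [0.526, 0.85, 0.0], [-0.0, 0.0, -1.0]]
contact_force: [1.9, -0.9, -1.9]
gripper_width: 0.0147
gripper_force: 39.1
```

```bash
cat >> h.py <<'E'
def arc(c,r,s0,s1,dz,n,psi_off=-2.5):
    "rows for a knob moved on the arc from swing s0 to s1 (deg), rel. to the present pose; prints rounded"
    o=sensors.get_obs(); R=np.array(o['ee_rot']); p=np.array(o['position'])
    for s in np.linspace(s0,s1,n+1)[1:]:
        a=np.radians(s); w=toW(c[0]+r*np.sin(a),c[1]-r*np.cos(a)); d=R.T@np.array([*w-p[:2],dz])*100
        print(d.round(1).tolist(), round(s0-s,1))
E
python3 - <<'E'
from h import *
o=sensors.get_obs(); t=toT(o['position']); v=t-[0,98]; print(t,np.hypot(*v),np.degrees(np.arctan2(v[0],-v[1])),o['position'],o['contact_force'])
s0=np.degrees(np.arctan2(v[0],-v[1])); arc((0,98),238,s0,0,0,8)
E
```

```text
[212.13429537 -10.7558808 ] 238.38792100204532 62.856934708467676 [0.67096222 0.0824197  0.28262988] [ 1.9382242  -0.85536572 -1.92041615]
[0.1, -3.3, -0.0] 7.9
[0.7, -6.5, -0.0] 15.7
[1.7, -9.6, -0.0] 23.6
[3.1, -12.5, -0.0] 31.4
[4.9, -15.3, -0.0] 39.3
[7.0, -17.7, -0.0] 47.1
[9.5, -19.9, -0.0] 55.0
[12.2, -21.6, -0.0] 62.9
```

Call:
servo_tool(motion=[0,-1.65,0,0,0,4,0.1,-3.3,0,0,0,7.9,0.4,-4.9,0,0,0,11.8,0.7,-6.5,0,0,0,15.7,1.2,-8.1,0,0,0,19.7,1.7,-9.6,0,0,0,23.6,2.4,-11.1,0,0,0,27.5,3.1,-12.5,0,0,0,31.4,4,-13.9,0,0,0,35.4,4.9,-15.3,0,0,0,39.3,5.9,-16.5,0,0,0,43.2,7,-17.7,0,0,0,47.1,8.2,-18.8,0,0,0,51,9.5,-19.9,0,0,0,55,10.8,-20.8,0,0,0,59,12.2,-21.6,0,0,0,62.9,12.2,-21.6,0,0,0,62.9,12.2,-21.6,0,0,0,62.9,12.2,-21.6,0,0,0,62.9])

```text
clock: 26.38
position: [0.4532, -0.0388, 0.2826]
ee_rot: [[0.083, 0.997, -0.0], [0.997, -0.083, -0.002], [-0.002, -0.0, -1.0]]
contact_force: [-1.2, -15.2, -2.5]
gripper_width: 0.0143
gripper_force: 39.1
```

```bash
python3 - <<'E'
from h import *
import json
o=sensors.get_obs(); t=toT(o['position']); v=t-[0,98]; print(t,np.hypot(*v),np.degrees(np.arctan2(v[0],-v[1])),o['position'],o['contact_force'],o['gripper_width'])
cal=get_calibration('wrist'); im=snap('wrist','w6.png')
json.dump({k:np.array(v).tolist() for k,v in cal.items()},open('w6.json','w'))
s=read_camera('scene')[:,:,::-1]
a=np.clip(cv2.resize(im[0:300,60:500,::-1],(440,300))*1.5,0,255); b=np.clip(cv2.resize(s[215:330,290:440],(391,300),interpolation=cv2.INTER_CUBIC)*1.5,0,255)
cv2.imwrite('pics/w6m.png',np.hstack([a[:,:400],b]).astype(np.uint8))
E
```

```text
[-7.62569756e-02 -1.41387536e+02] 239.38754788383815 -0.01825158816928967 [ 0.45320237 -0.03875169  0.28257615] [ -1.18026403 -15.18721512  -2.46816734] 0.014262693635270272
```

View pics/w6m.png

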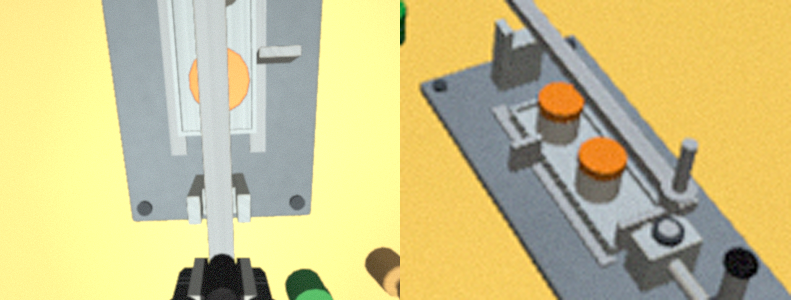

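Call:
servo_tool(motion=[-0.15,0,0,0,0,0,-0.25,0,0,0,0,0,-0.25,0,0.5,0,0,0,-0.25,0,1.0,0,0,0,-0.25,0,1.3,0,0,0,-0.25,0,1.3,0,0,0])

```text
clock: 27.22
position: [0.4533, -0.0397, 0.2694]
ee_rot: [[0.081, 0.997, -0.001], [0.997, -0.081, -0.0], [-0.0, -0.001, -1.0]]
contact_force: [-0.5, -3.8, -1.8]
gripper_width: 0.0145
gripper_force: 39.1
```

Call:
servo_tool(motion=[0,0,0.4,0,0,0,0,0,0.8,0,0,0,0,0,1.2,0,0,0,0,0,1.6,0,0,0,0,0,1.6,0,0,0])

```text
clock: 27.85
position: [0.4535, -0.04, 0.2536]
ee_rot: [[0.081, 0.997, 0.0], [0.997, -0.081, -0.0], [-0.0, 0.0, -1.0]]
contact_force: [-0.3, -7.5, 1.4]
gripper_width: 0.0145
gripper_force: 39.5
```

Call:
servo_tool(motion=[0,0,0,0,0,0,0,0,0,0,0,0,0,0,0,0,0,0,0,0,-1,0,0,0,0,0,-5,0,0,0,0,0,-10,0,0,0,0,0,-14,0,0,0,0,0,-14,0,0,0,0,0,-14,0,0,0], hand=0.43)

```text
clock: 28.98
position: [0.4531, -0.0395, 0.3937]
ee_rot: [[0.081, 0.997, 0.0], [0.997, -0.081, 0.001], [0.001, -0.0, -1.0]]
contact_force: [-0.2, -0.3, -0.7]
gripper_width: 0.0489
gripper_force: 0.0
```

```bash
sed -i 's/O=np.array(\[.4595,.1025\])/O=np.array([.4595,.1005])/' h.py; python3 - <<'E'
from h import *
w=toW(30,165); go(w[0],w[1],.235,87.5)
E
```

```text
go cm [30.6   1.9   0.39] wz 87.9 psi -4.6 tilt [0.     0.0009] t 28.98
```

Call:
servo_tool(motion=[3,0.2,0,0,0,-9.5,6,0.4,0,0,0,-19,9,0.6,0,0,0,-28,12,0.8,0,0,0,-37,15,1,0,0,0,-46,18,1.2,0,0,0,-55,21,1.4,0,0,0,-64,24,1.6,0,0,0,-73,27,1.8,0,0,0,-82,30.6,1.9,0,0,0,-92.1,30.6,1.9,0,0,0,-92.1,30.6,1.9,0,0,0,-92.1,30.6,1.9,0,0,0,-92.1,30.6,1.9,0,0,0,-92.1])

```text
clock: 30.72
position: [0.4972, 0.2632, 0.3937]
ee_rot: [[-0.999, 0.046, -0.0], [0.046, 0.999, -0.0], [0.0, -0.0, -1.0]]
contact_force: [0.1, 0.5, -0.0]
gripper_width: 0.0491
gripper_force: 0.0
```

```bash
python3 - <<'E'
from h import *
import json
o=sensors.get_obs(); print(o['position'])
cal=get_calibration('wrist'); im=snap('wrist','w7.png')
json.dump({k:np.array(v).tolist() for k,v in cal.items()},open('w7.json','w'))
s=read_camera('scene')[:,:,::-1]
a=np.clip(im[:,:,::-1]*1.5,0,255); b=np.clip(cv2.resize(s[215:405,290:490],(240,228),interpolation=cv2.INTER_CUBIC)*1.5,0,255)
c=np.zeros((420,240,3)); c[:228]=b
cv2.imwrite('pics/w7m.png',np.hstack([a,c]).astype(np.uint8))
E
```

```text
[0.49719082 0.26317904 0.39366584]
```

View pics/w7m.png

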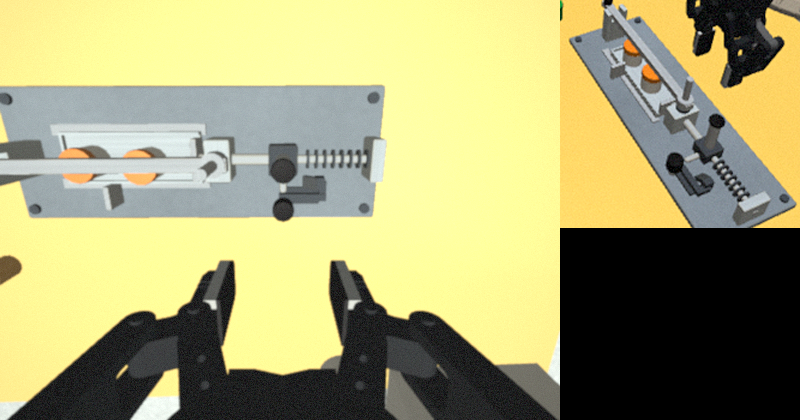

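```bash
python3 - <<'E'
from h import *
import json
cal={k:np.array(v) for k,v in json.load(open('w7.json')).items()}
for n,u,v,z in(('cap',283,170,.106),('btn',283,210,.046),('c1',384,86,.012),('c2',374,216,.012)):
    p=onz(cal,u,v,z); print(n,p.round(4),toT(p).round(1))
    if n=='cap': go(p[0],p[1],.14,87.5);go(p[0],p[1],.083,87.5)
E
```

```text
cap [0.4652 0.2658 0.106 ] [ -1.5 165.4]
go cm [3.2  0.09 9.88] wz -0.1 psi 87.4 tilt [-0.      0.0001] t 30.82
go cm [ 3.2   0.09 15.58] wz -0.1 psi 87.4 tilt [-0.      0.0001] t 30.82
btn [0.5202 0.2637 0.046 ] [ 53.5 165.7]
c1 [0.3977 0.3768 0.012 ] [-73.9 273.3]
c2 [0.544  0.3733 0.012 ] [ 72.4 276.3]
```

Call:
servo_tool(motion=[1.5,0.1,4,0,0,0,3.1,0.1,8,0,0,0,3.1,0.1,10,0,0,0,3.1,0.1,13,0,0,0,3.1,0.1,15,0,0,0,3.1,0.1,16.1,0,0,0,3.1,0.1,16.1,0,0,0,3.1,0.1,16.1,0,0,0])

```text
clock: 31.82
position: [0.4665, 0.2663, 0.2335]
ee_rot: [[-0.999, 0.045, 0.001], [0.045, 0.999, 0.001], [-0.001, 0.001, -1.0]]
contact_force: [0.1, 0.0, -0.1]
gripper_width: 0.0483
gripper_force: 0.0
```

Call:
servo_tool(motion=[0,0,0,0,0,0,0,0,0,0,0,0,0,0,0,0,0,0,0,0,0,0,0,0,0,0,0,0,0,0], hand=1, squeeze=60)

```text
clock: 32.45
position: [0.4664, 0.2661, 0.2333]
ee_rot: [[-0.999, 0.045, 0.0], [0.045, 0.999, 0.0], [-0.0, 0.0, -1.0]]
contact_force: [-2.4, -1.6, 8.3]
gripper_width: 0.0148
gripper_force: 58.2
```

Call:
servo_tool(motion=[0,0.5,0,0,0,0,0,1,0,0,0,0,0,1.5,0,0,0,0,0,2,0,0,0,0,0,2.5,0,0,0,0,0,3,0,0,0,0,0,3.5,0,0,0,0,0,4,0,0,0,0,0,4.4,0,0,0,0,0,4.8,0,0,0,0,0,5.2,0,0,0,0,0,5.5,0,0,0,0,0,5.5,0,0,0,0,0,5.5,0,0,0,0])

```text
clock: 34.2
position: [0.4688, 0.3198, 0.2332]
ee_rot: [[-0.999, 0.046, -0.001], [0.046, 0.999, -0.001], [0.001, -0.001, -1.0]]
contact_force: [-2.8, -9.8, 12.9]
gripper_width: 0.015
gripper_force: 58.9
```

Call:
servo_tool(motion=[0,0.2,0,0,0,0,0,0.4,0,0,0,0,0,0.4,0,0,0,0,0,0.2,0,0,0,0,0,0,0,0,0,0,0,-0.2,0,0,0,0,0,-0.4,0,0,0,0,0,-0.4,0,0,0,0])

```text
clock: 35.2
position: [0.4686, 0.3157, 0.2332]
ee_rot: [[-0.999, 0.046, -0.001], [0.046, 0.999, -0.001], [0.001, -0.001, -1.0]]
contact_force: [-1.6, -10.2, 12.5]
gripper_width: 0.0143
gripper_force: 58.9
```

Call:
servo_tool(motion=[0,-0.1,0,0,0,0,0,-0.2,0,0,0,0,0,-0.3,0,0,0,0,0,-0.3,0,0,0,0])

```text
clock: 35.7
position: [0.4684, 0.3148, 0.2333]
ee_rot: [[-0.999, 0.044, 0.001], [0.044, 0.999, 0.001], [-0.001, 0.001, -1.0]]
contact_force: [-2.6, 3.1, 7.3]
gripper_width: 0.0145
gripper_force: 58.5
```

Call:
servo_tool(motion=[0,0,0,0,0,0,0,0,0,0,0,0,0,0,0,0,0,0,0,0,0,0,0,0,0,0,-2,0,0,0,0,0,-6,0,0,0,0,0,-9,0,0,0,0,0,-9,0,0,0], hand=0.45)

```text
clock: 36.7
position: [0.4689, 0.3143, 0.3247]
ee_rot: [[-0.999, 0.045, 0.002], [0.045, 0.999, 0.003], [-0.002, 0.003, -1.0]]
contact_force: [-0.9, -1.4, -1.0]
gripper_width: 0.0467
gripper_force: 0.0
```

```bash
python3 - <<'E'
from h import *
w=toW(61,165); go(w[0],w[1],.056,87.5,.173)
cal=get_calibration('wrist'); im=snap('wrist','w8.png'); s=read_camera('scene')[:,:,::-1]
cv2.imwrite('pics/w8m.png',np.clip(np.hstack([cv2.resize(im[100:340,200:440,::-1],(400,400)),cv2.resize(s[215:405,290:490],(400,380),interpolation=cv2.INTER_CUBIC)[:400] if 0 else cv2.resize(s[215:405,290:490],(400,400))])*1.5,0,255).astype(np.uint8))
E
```

```text
go cm [-6.09 -4.93  9.57] wz -0.1 psi 87.4 tilt [0.0023 0.0027] t 36.7
```

View pics/w8m.png

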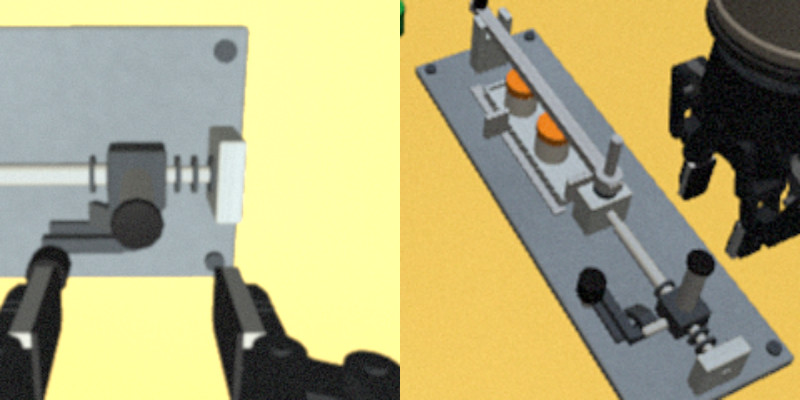

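Call:
servo_tool(motion=[-3,-2.5,0,0,0,0,-6.1,-4.9,0,0,0,0,-6.1,-4.9,2,0,0,0,-6.1,-4.9,5,0,0,0,-6.1,-4.9,8,0,0,0,-6.1,-4.9,9.5,0,0,0,-6.1,-4.9,9.5,0,0,0,-6.1,-4.9,9.5,0,0,0], hand=1)

```text
clock: 37.8
position: [0.5275, 0.2625, 0.2284]
ee_rot: [[-0.999, 0.045, 0.001], [0.045, 0.999, 0.0], [-0.001, 0.0, -1.0]]
contact_force: [0.7, 0.1, 0.5]
gripper_width: 0.0001
gripper_force: 0.0
```

Call:
servo_tool(motion=[0,0,0.3,0,0,0,0,0,0.6,0,0,0,0,0,0.9,0,0,0,0,0,1.2,0,0,0,0,0,1.5,0,0,0,0,0,1.8,0,0,0,0,0,1.9,0,0,0,0,0,1.9,0,0,0])

```text
clock: 38.8
position: [0.5272, 0.2625, 0.2087]
ee_rot: [[-0.999, 0.044, 0.0], [0.044, 0.999, 0.0], [-0.0, 0.0, -1.0]]
contact_force: [-0.1, 0.3, 2.7]
gripper_width: 0.0001
gripper_force: 1.7
```

Call:
servo_tool(motion=[0,0,-2,0,0,0,0,0,-6,0,0,0,-2,0,-11,0,0,0,-4,0,-16,0,0,0,-4,0,-18,0,0,0,-4,0,-18,0,0,0,-4,0,-18,0,0,0], hand=0.43)

```text
clock: 39.67
position: [0.5663, 0.2607, 0.3879]
ee_rot: [[-0.999, 0.044, -0.002], [0.044, 0.999, -0.001], [0.001, -0.001, -1.0]]
contact_force: [0.3, -1.0, -0.7]
gripper_width: 0.0487
gripper_force: 0.0
```

```bash
python3 - <<'E'
from h import *
import json
cal=get_calibration('wrist'); im=snap('wrist','w9.png'); s=read_camera('scene')[:,:,::-1]
json.dump({k:np.array(v).tolist() for k,v in cal.items()},open('w9.json','w'))
cv2.imwrite('pics/w9m.png',np.clip(np.hstack([cv2.resize(im[40:260,0:400,::-1],(400,220)),cv2.resize(s[215:405,290:490],(400,380))[:220]])*1.5,0,255).astype(np.uint8))
w=toW(0,-140); go(w[0],w[1],.20,-2.5)
E
```

```text
go cm [  9.97 -30.48   3.31] wz 90.0 psi 87.5 tilt [-0.0018 -0.0011] t 39.77
```

View pics/w9m.png

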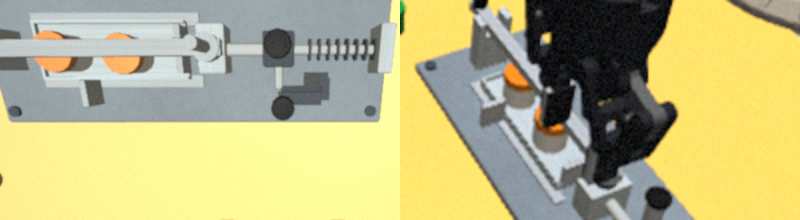

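Call:
servo_tool(motion=[1,-3,0,0,0,9,2,-6,0,0,0,18,3,-9,0,0,0,27,4,-12,0,0,0,36,5,-15,0,0,0,45,6,-18,0,0,0,54,7,-21,0,0,0,63,8,-24,1,0,0,72,9,-27,2,0,0,81,10,-30.5,3.3,0,0,90,10,-30.5,3.3,0,0,90,10,-30.5,3.3,0,0,90,10,-30.5,3.3,0,0,90])

```text
clock: 41.4
position: [0.4539, -0.0388, 0.3558]
ee_rot: [[0.042, 0.999, 0.0], [0.999, -0.042, -0.0], [-0.0, 0.0, -1.0]]
contact_force: [0.6, 0.6, -0.0]
gripper_width: 0.0489
gripper_force: 0.0
```

```bash
python3 - <<'E'
from h import *
go(.4535,-.0397,.0985,-2.5)
E
```

```text
go cm [-0.09 -0.04 10.23] wz 0.1 psi -2.4 tilt [ 0.     -0.0002] t 41.4
```

Call:
servo_tool(motion=[-0.1,0,3,0,0,0,-0.1,0,6,0,0,0,-0.1,0,9,0,0,0,-0.1,0,10.2,0,0,0,-0.1,0,10.2,0,0,0,-0.1,0,10.2,0,0,0])

```text
clock: 42.15
position: [0.454, -0.0405, 0.2546]
ee_rot: [[0.044, 0.999, 0.001], [0.999, -0.044, 0.0], [0.0, 0.001, -1.0]]
contact_force: [-0.4, 0.1, -0.1]
gripper_width: 0.0487
gripper_force: 0.0
```

Call:
servo_tool(motion=[0,0,0,0,0,0,0,0,0,0,0,0,0,0,0,0,0,0,0,0,0,0,0,0,0,0,0,0,0,0,0,0,-1,0,0,0,0,0,-2,0,0,0,0,0,-3,0,0,0,0,0,-3,0,0,0,0,0,-3,0,0,0], hand=1, squeeze=40)

```text
clock: 43.4
position: [0.4535, -0.0404, 0.2837]
ee_rot: [[0.044, 0.999, 0.0], [0.999, -0.044, 0.0], [0.0, 0.0, -1.0]]
contact_force: [0.6, 4.5, -2.3]
gripper_width: 0.0148
gripper_force: 39.1
```

```bash
python3 - <<'E'
from h import *
o=sensors.get_obs(); print(toT(o['position']),o['position'],o['contact_force'],o['gripper_width'])
arc((0,98),238,0,64,0,16)
E
```

```text
[   0.24495034 -141.05198992] [ 0.45353804 -0.04043059  0.28370821] [ 0.59719822  4.47384102 -2.30877578] 0.014797948423133414
[0.2, 1.6, 0.0] -4.0
[0.3, 3.3, 0.0] -8.0
[0.6, 4.9, 0.0] -12.0
[1.0, 6.5, 0.0] -16.0
[1.5, 8.1, 0.0] -20.0
[2.2, 9.7, 0.0] -24.0
[2.9, 11.1, 0.0] -28.0
[3.7, 12.6, 0.0] -32.0
[4.7, 14.0, 0.0] -36.0
[5.7, 15.3, 0.0] -40.0
[6.8, 16.5, 0.0] -44.0
[8.0, 17.7, 0.0] -48.0
[9.3, 18.7, 0.0] -52.0
[10.6, 19.7, 0.0] -56.0
[12.0, 20.6, 0.0] -60.0
[13.5, 21.4, 0.0] -64.0
```

Call:
servo_tool(motion=[0.15,1.6,0,0,0,-4,0.3,3.3,0,0,0,-8,0.6,4.9,0,0,0,-12,1,6.5,0,0,0,-16,1.5,8.1,0,0,0,-20,2.2,9.7,0,0,0,-24,2.9,11.1,0,0,0,-28,3.7,12.6,0,0,0,-32,4.7,14,0,0,0,-36,5.7,15.3,0,0,0,-40,6.8,16.5,0,0,0,-44,8,17.7,0,0,0,-48,9.3,18.7,0,0,0,-52,10.6,19.7,0,0,0,-56,12,20.6,0,0,0,-60,13.5,21.4,0,0,0,-64,13.5,21.4,0,0,0,-64,13.5,21.4,0,0,0,-64])

```text
clock: 45.65
position: [0.6727, 0.0841, 0.283]
ee_rot: [[-0.877, 0.48, -0.002], [0.48, 0.877, -0.0], [0.001, -0.001, -1.0]]
contact_force: [-5.1, 3.7, -1.8]
gripper_width: 0.0147
gripper_force: 39.1
```

Call:
servo_tool(motion=[0,0,0.7,0,0,0,0,0,1.4,0,0,0,0,0,2.1,0,0,0,0,0,2.9,0,0,0,0,0,2.9,0,0,0])

```text
clock: 46.28
position: [0.6728, 0.0841, 0.2542]
ee_rot: [[-0.878, 0.479, -0.002], [0.479, 0.878, -0.0], [0.001, -0.001, -1.0]]
contact_force: [-5.9, 3.3, -0.7]
gripper_width: 0.015
gripper_force: 39.3
```

Call:
servo_tool(motion=[0,0,0,0,0,0,0,0,0,0,0,0,0,0,0,0,0,0,0,0,-1,0,0,0,0,0,-4,0,0,0,0,0,-8,0,0,0,0,0,-11,0,0,0,0,0,-11,0,0,0], hand=0.43)

```text
clock: 47.28
position: [0.674, 0.0845, 0.3681]
ee_rot: [[-0.878, 0.478, 0.004], [0.478, 0.878, 0.001], [-0.003, 0.003, -1.0]]
contact_force: [0.9, -0.3, -0.3]
gripper_width: 0.0489
gripper_force: 0.0
```

```bash
python3 - <<'E'
from h import *
# expected deck pots; look from the top at real height
pots('top',60,.059); pots('scene',100,.059)
w=toW(0,10); go(w[0],w[1],.245,87.5)
E
```

```text
top [229.5 253. ] [12, 13, 128] [0.458  0.0549]
scene [79.8 25.4] [169, 33, 1016] [ 0.7575 -1.6084]
scene [ 27.6 138. ] [56, 21, 287] [ 1.0192 -0.7133]
scene [ 53.5 213.4] [38, 14, 149] [ 0.9872 -0.3383]
scene [350.3 252.6] [18, 16, 225] [0.4603 0.0586]
scene [366.1 274.2] [19, 17, 253] [0.4647 0.1209]
scene [193.7 369.6] [39, 40, 1191] [0.825  0.1687]
go cm [19.96 -7.94 -3.5 ] wz -26.0 psi 61.5 tilt [0.0005 0.0003] t 47.38
```

```bash
python3 - <<'E'
from h import *
go(.4605,.1175,.145,87.5)
E
```

```text
go cm [20.25 -7.3   6.5 ] wz -26.0 psi 61.5 tilt [0.0005 0.0003] t 47.38
```

Call:
servo_tool(motion=[5,-1.8,0,0,0,-7,10,-3.6,0,0,0,-14,15,-5.5,0,0,0,-21,20.2,-7.3,0,0,0,-26,20.2,-7.3,3,0,0,-26,20.2,-7.3,6.5,0,0,-26,20.2,-7.3,6.5,0,0,-26,20.2,-7.3,6.5,0,0,-26,20.2,-7.3,6.5,0,0,-26])

```text
clock: 48.5
position: [0.4615, 0.1172, 0.3007]
ee_rot: [[-0.999, 0.045, 0.001], [0.045, 0.999, 0.001], [-0.001, 0.001, -1.0]]
contact_force: [0.3, 0.3, -0.1]
gripper_width: 0.0487
gripper_force: 0.0
```

```bash
python3 - <<'E'
from h import *
pots('wrist',300,.059); go(.4605,.1175,.0445,87.5)
E
```

```text
wrist [198.3 224. ] [49, 47, 1799] [0.4584 0.0563]
wrist [281.6 226.2] [47, 47, 1745] [0.4628 0.1173]
wrist [ 65.1 349.3] [60, 59, 1656] [ 0.5665 -0.0718]
go cm [1.000e-01 1.000e-02 1.011e+01] wz -0.1 psi 87.4 tilt [0.0011 0.0007] t 48.55
```

Call:
servo_tool(motion=[0,0,2.5,0,0,0,0,0.02,5,0,0,0,0,0.02,8,0,0,0,0,0.02,10.1,0,0,0,0,0.02,10.1,0,0,0,0,0.02,10.1,0,0,0], hand=0.48)

```text
clock: 49.3
position: [0.4615, 0.1174, 0.1996]
ee_rot: [[-0.999, 0.045, 0.001], [0.045, 0.999, 0.0], [-0.001, 0.0, -1.0]]
contact_force: [0.7, -0.1, -0.2]
gripper_width: 0.0441
gripper_force: 0.0
```

Call:
servo_tool(motion=[0,0,0,0,0,0,0,0,0,0,0,0,0,0,0,0,0,0,0,0,0,0,0,0,0,0,-1,0,0,0,0,0,-4,0,0,0,0,0,-8,0,0,0,0,0,-12,0,0,0,0,0,-12,0,0,0,0,0,-12,0,0,0], hand=1, squeeze=25)

```text
clock: 50.55
position: [0.4608, 0.1174, 0.3191]
ee_rot: [[-0.999, 0.044, 0.0], [0.044, 0.999, 0.001], [-0.0, 0.001, -1.0]]
contact_force: [-0.4, -0.4, -0.9]
gripper_width: 0.0352
gripper_force: 25.1
```

```bash
python3 - <<'E'
from h import *
go(.454,-.325,.125);go(.454,-.325,.027)
E
```

```text
go cm [ -1.28 -44.23   3.88] wz 0 psi 87.5 tilt [0.0004 0.0007] t 50.55
go cm [ -1.27 -44.24  13.68] wz 0 psi 87.5 tilt [0.0004 0.0007] t 50.55
```

Call:
servo_tool(motion=[-0.1,-5,0,0,0,0,-0.3,-10,0,0,0,0,-0.4,-15,0,0,0,0,-0.6,-20,0,0,0,0,-0.7,-25,0,0,0,0,-0.9,-30,0,0,0,0,-1,-35,0,0,0,0,-1.2,-40,1,0,0,0,-1.3,-44.2,3,0,0,0,-1.3,-44.2,3.9,0,0,0,-1.3,-44.2,3.9,0,0,0,-1.3,-44.2,3.9,0,0,0,-1.3,-44.2,3.9,0,0,0,-1.3,-44.2,3.9,0,0,0])

```text
clock: 52.3
position: [0.4547, -0.3243, 0.2801]
ee_rot: [[-0.999, 0.044, 0.001], [0.044, 0.999, -0.0], [-0.001, 0.0, -1.0]]
contact_force: [0.7, -0.6, 0.3]
gripper_width: 0.0358
gripper_force: 25.3
```

```bash
python3 - <<'E'
from h import *
go(.454,-.325,.027)
cal=get_calibration('wrist'); im=snap('wrist','w10.png'); v=im[:,:,::-1].copy()
c=np.array([.448,-.285]);a=np.radians(8.5);ex=np.array([np.cos(a),np.sin(a)]);ey=np.array([-np.sin(a),np.cos(a)])
for sx in(-1,1):
    for sy in(-1,1):
        u=proj(cal,[*(c+sx*ex*.0535+sy*ey*.091),.02]); cv2.drawMarker(v,(int(round(u[0])),int(round(u[1]))),(0,0,255),cv2.MARKER_CROSS,10,1)
u=proj(cal,[.454,-.325,.004]); cv2.drawMarker(v,(int(u[0]),int(u[1])),(255,0,0),cv2.MARKER_CROSS,10,1)
cv2.imwrite('pics/w10m.png',np.clip(v*1.4,0,255).astype(np.uint8))
E
```

```text
go cm [ 0.07 -0.08  9.81] wz 0 psi 87.5 tilt [ 0.0006 -0.    ] t 52.3
```

View pics/w10m.png

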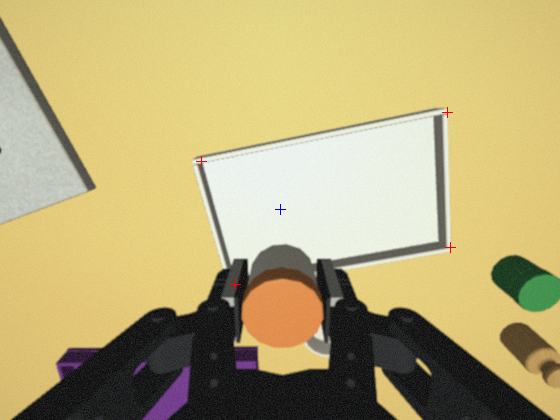

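Call:
servo_tool(motion=[0,0,2.5,0,0,0,0,0,5,0,0,0,0,0,8,0,0,0,0,0,9.3,0,0,0,0,0,9.8,0,0,0,0,0,9.8,0,0,0])

```text
clock: 53.1
position: [0.4546, -0.325, 0.1823]
ee_rot: [[-0.999, 0.045, 0.001], [0.045, 0.999, -0.0], [-0.001, -0.0, -1.0]]
contact_force: [-0.7, -0.7, -0.2]
gripper_width: 0.0352
gripper_force: 25.5
```

Call:
servo_tool(motion=[0,0,0,0,0,0,0,0,0,0,0,0,0,0,0,0,0,0,0,0,0,0,0,0,0,0,-1,0,0,0,0,0,-4,0,0,0,0,0,-8,0,0,0,0,0,-13,0,0,0,0,0,-13,0,0,0], hand=0.45)

```text
clock: 54.22
position: [0.4549, -0.3255, 0.3156]
ee_rot: [[-0.999, 0.045, 0.005], [0.045, 0.999, -0.002], [-0.006, -0.002, -1.0]]
contact_force: [1.0, 0.2, -0.3]
gripper_width: 0.047
gripper_force: 0.0
```

```bash
python3 - <<'E'
from h import *
go(.458,.0555,.145); pots('top',60,.04); pots('scene',80,.059)
E
```

```text
go cm [ 1.41 38.08  1.49] wz 0 psi 87.4 tilt [ 0.0054 -0.002 ] t 54.23
top [190.9 125. ] [21, 21, 354] [0.8322 0.1711]
top [229.5 253. ] [12, 13, 128] [0.4594 0.0564]
scene [28.1 33.2] [66, 21, 329] [ 0.9639 -1.6103]
scene [ 25.8 138.2] [56, 20, 277] [ 1.0237 -0.7139]
scene [271.5 163.9] [14, 11, 117] [ 0.4679 -0.2956]
scene [ 52.7 213.4] [38, 16, 159] [ 0.9889 -0.3394]
scene [259.3 235.8] [13, 25, 194] [ 0.6044 -0.0674]
scene [350.4 252.5] [18, 16, 219] [0.46   0.0585]
scene [193.5 369.4] [39, 39, 1166] [0.8251 0.1683]
```

Call:
servo_tool(motion=[0.2,5,0,0,0,0,0.4,10,0,0,0,0,0.6,15,0,0,0,0,0.8,20,0,0,0,0,1,25,0,0,0,0,1.2,30,0,0,0,0,1.3,35,0.5,0,0,0,1.4,38.1,1.5,0,0,0,1.4,38.1,1.5,0,0,0,1.4,38.1,1.5,0,0,0,1.4,38.1,1.5,0,0,0,1.4,38.1,1.5,0,0,0])

```text
clock: 55.82
position: [0.4574, 0.0557, 0.2968]
ee_rot: [[-0.999, 0.046, 0.0], [0.046, 0.999, 0.0], [-0.0, 0.0, -1.0]]
contact_force: [0.5, 0.4, -0.3]
gripper_width: 0.0472
gripper_force: 0.0
```

```bash
python3 - <<'E'
from h import *
pots('wrist',300,.059); go(.458,.0558,.0445)
E
```

```text
wrist [280.5 228. ] [48, 48, 1812] [0.4585 0.0551]
go cm [-0.06 -0.01  9.73] wz 0 psi 87.4 tilt [0.0002 0.0001] t 55.88
```

Call:
servo_tool(motion=[-0.05,0,2.5,0,0,0,-0.05,0,5,0,0,0,-0.05,0,8,0,0,0,-0.05,0,9.7,0,0,0,-0.05,0,9.7,0,0,0,-0.05,0,9.7,0,0,0])

```text
clock: 56.62
position: [0.4581, 0.0563, 0.2003]
ee_rot: [[-0.999, 0.045, 0.001], [0.045, 0.999, 0.0], [-0.001, 0.0, -1.0]]
contact_force: [1.6, 1.1, -0.6]
gripper_width: 0.0473
gripper_force: 0.0
```

Call:
servo_tool(motion=[0,0,0,0,0,0,0,0,0,0,0,0,0,0,0,0,0,0,0,0,0,0,0,0,0,0,-1,0,0,0,0,0,-4,0,0,0,0,0,-8,0,0,0,0,0,-12,0,0,0,0,0,-12,0,0,0,0,0,-12,0,0,0], hand=1)

```text
clock: 57.88
position: [0.4576, 0.0566, 0.32]
ee_rot: [[-0.999, 0.044, 0.001], [0.044, 0.999, 0.001], [-0.0, 0.001, -1.0]]
contact_force: [-0.2, -0.1, -1.3]
gripper_width: 0.0354
gripper_force: 25.1
```

```bash
python3 - <<'E'
from h import *
go(.442,-.245,.125);go(.442,-.245,.0275)
E
```

```text
go cm [  0.23 -30.2    3.98] wz 0 psi 87.5 tilt [0.0005 0.0007] t 57.88
go cm [  0.23 -30.21  13.73] wz 0 psi 87.5 tilt [0.0005 0.0007] t 57.88
```

Call:
servo_tool(motion=[0,-5,0,0,0,0,0.1,-10,0,0,0,0,0.1,-15,0,0,0,0,0.2,-20,0,0,0,0,0.2,-25,0,0,0,0,0.2,-30.2,2,0,0,0,0.2,-30.2,4,0,0,0,0.2,-30.2,4,0,0,0,0.2,-30.2,4,0,0,0,0.2,-30.2,4,0,0,0,0.2,-30.2,7,0,0,0,0.2,-30.2,10,0,0,0,0.2,-30.2,12.7,0,0,0,0.2,-30.2,13.4,0,0,0,0.2,-30.2,13.7,0,0,0,0.2,-30.2,13.7,0,0,0])

```text
clock: 59.88
position: [0.4427, -0.2452, 0.1835]
ee_rot: [[-0.999, 0.044, 0.001], [0.044, 0.999, -0.0], [-0.001, -0.0, -1.0]]
contact_force: [0.3, 0.7, -0.3]
gripper_width: 0.0356
gripper_force: 25.3
```

Call:
servo_tool(motion=[0,0,0,0,0,0,0,0,0,0,0,0,0,0,0,0,0,0,0,0,0,0,0,0,0,0,-1,0,0,0,0,0,-4,0,0,0,0,0,-8,0,0,0,0,0,-13,0,0,0,0,10,-18,0,0,0,0,20,-20,0,0,0,0,28,-20,0,0,0,0,28,-20,0,0,0,0,28,-20,0,0,0,0,28,-20,0,0,0], hand=0.45)

```text
clock: 61.62
position: [0.4548, 0.0372, 0.3836]
ee_rot: [[-0.999, 0.04, 0.001], [0.04, 0.999, 0.001], [-0.001, 0.001, -1.0]]
contact_force: [0.4, -0.2, -0.3]
gripper_width: 0.0469
gripper_force: 0.0
```

```bash
python3 - <<'E'
from h import *
o=sensors.get_obs(); print(o['position'],o['clock'])
t=pots('top',60,.041); s=pots('scene',80,.041)
a=cv2.resize(t[120:300,100:450,::-1],(784,403),interpolation=cv2.INTER_CUBIC); b=cv2.resize(s[130:260,180:440,::-1],(392,196),interpolation=cv2.INTER_CUBIC); c=cv2.resize(s[215:400,260:490,::-1],(392,196),interpolation=cv2.INTER_AREA)
cv2.imwrite('pics/end.png',np.clip(np.vstack([a,np.hstack([b,c])])*1.4,0,255).astype(np.uint8))
E
```

```text
[0.45483817 0.03722547 0.38356299] 61.625
top [190.9 125. ] [21, 21, 355] [0.8319 0.1709]
top [365.  253.6] [13, 12, 126] [ 0.4553 -0.3234]
top [336.7 258.4] [13, 12, 123] [ 0.4424 -0.2434]
scene [77.3 25.7] [169, 33, 923] [ 0.7647 -1.6692]
scene [ 27.3 138. ] [56, 22, 294] [ 1.0241 -0.7487]
scene [271.5 163.9] [14, 11, 119] [ 0.457  -0.3193]
scene [289.7 179.1] [14, 11, 126] [ 0.4449 -0.2392]
scene [ 53.6 213.4] [38, 17, 148] [ 0.9903 -0.3635]
scene [259.5 236.4] [13, 24, 206] [ 0.5975 -0.0832]
scene [193.6 369.6] [39, 39, 1183] [0.8238 0.1575]
```

View pics/end.png

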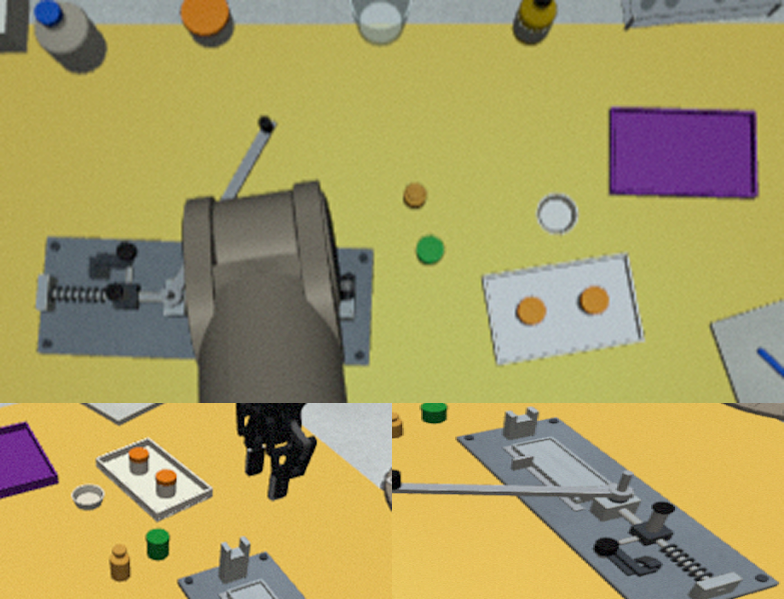

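Both pots stand upright in the white tray, the bar is swung aside, the striker is forward, and the weight and dish have not moved.

```bash
python3 -c "
from station import job; print(job.finish_job())"
```

```text
the job is handed in; nothing more can be done
None
```

The job is handed in: both small pots (only two were present) were knock-tested under the latched bar and now stand upright in the white tray, with the bar swung aside, the striker uncocked, and the brass weight and dish left in place.

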